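# Put the label printer back to work

### The arm

A 7-joint arm with a two-finger parallel gripper is mounted at the origin on the work surface. World frame = base frame: x ahead of the robot, y to its left, z up, the work surface at z = 0. Lengths are in m, angles in rad, forces in N, time in s.
With the tool pointing down it reaches from about 0.4 to 0.85 m from the base axis. Payload 4.5 kg.
Tool frame: the origin (TCP) lies midway between the tips of the shut fingers; the grasp point (between the pads) lies 19 mm behind it; z points along the fingers, y is the line along which they close (so a half turn about z gives the same grasp; the last joint's range is limited). The gripper opens to 85 mm and grips with 20 to 120 N. Pads are 22 mm wide; open, the fingers measure 114 mm over their backs; the gripper's body (76 mm by 85 mm) begins 54 mm behind the grasp point. The pads swing forward as they close: fully open they stand 13 mm farther back than shut.
Start: joints at [-1.09, 0.689, -0.195, 1.565, 0.157, 0.902, -0.215], TCP at [0.27, 0.564, 0.231] pointing down, gripper open.
Joint ranges: [-3.01, 3.01], [-0.46, 2.08], [-1.47, 1.51], [0.13, 2.56], [-1, 4.14], [0.04, 2.09], [-2.66, 2.66]. Speed limits (rad/s): [2.57, 2.57, 3.14, 3.14, 3.14, 3.14, 3.14].

### API

Orientations are given as a unit quaternion [x, y, z, w].
In Python, from cell import manip, cams, ticket gives the robot as it stands.
- The arm moves only by the tool carry_out, never from a script. Its argument "increments" is a list of rows, each an object with "linear": the shift along the tool's x, y, z in mm, a list of three; "spin": the turn about the tool's z in degrees. In form: [{"linear": [dx, dy, dz], "spin": spin}, ...]. A call has 1 to 10 rows; each row shifts and turns the commanded pose from where the row before left it, along the tool's axes as they then stand; what a row does not reach is not made up. A row lasts 1/12 s, in which the tool goes at most 41.7 mm and 7.16 degrees, less where a joint would pass 70% of its speed; a pose out of reach is approached as far as the arm can. A call is refused whole if a number of a shift passes 41.7 or a number of a turn 7.16, either way. A call with a gripper value outside its range is refused whole. "hand" is the opening, from 0 (shut) to 1 (fully open), set as the call begins (left out, the last holds). The fingers move at their own pace and stop on an object; "force" is the grip in N (left out, the last holds). Time passes only in rows, so rows that do not move let the fingers close. It gives the time, the measured TCP pose, the force, the opening and the grip force at its end, in the units of the state.
- manip.get_obs(): the state, without advancing time (a new reading comes with each control period).
- cams.grab_frame(name): name is "side" or "top" or "wrist"; returns the picture (420x560x3 uint8, red, green, blue); there is no depth.
- cams.camera_model(name): a dict with "camera_matrix" (3x3 intrinsics, pixels), "k1" (the pictures are not rectified: a ray, as slopes to the right and down, at radius r is drawn at 1 + k1 r^2 times it, then the intrinsics apply), "rvec" (rotation vector, rad) and "tvec" (3), from world to camera coordinates, as OpenCV has them. Camera axes: x right, y down, z forward; pixel columns grow to the right and rows downward; lengths in m; the calibration is good to about 2 mm. A picture is of the moment at which its call begins: read the wrist's pose just before it. camera_model takes no time and is no camera call; for the wrist camera it gives the pose at the moment of the call.
- ticket.sign_off(): hands the job in; it is judged then, once.
The state is a dict: "clock": time; "q": joint angles; "qd": joint speeds; "effort": joint torques, N m; "ee_pos": TCP position; "eef_rot": TCP orientation; "contact_force": force on the tool from outside, world axes, zero at the start; "moment": the same for the moment, N m; "finger_gap": finger opening in m; "gripper_force": force on a finger pad.
Only numpy, scipy, OpenCV 4.12 (cv2) and the standard library are available. Lean on these libraries where they do the work, as an engineer would, in place of code of your own. Each camera call takes 0.05 s, during which the arm holds its last target. There are 200 camera calls.

### The job

A fresh roll has just been loaded into the label printer: without gripping anything, use the closed fingers to push its roll cover down until the catch clicks and it is fully shut, then press the far end of the power rocker so that it tips over to on. Then press the bar-shaped feed key right down and let it up, and last press the round cut key right down and let it up, to run out and cut off the first label. Press one control at a time and none before the cover is shut, do not lift or shove the printer, and leave the bottles, vials and other things around it standing where they are.

Things in the scene. Friction and masses are not known exactly. Their poses are not given: they have to be found in the camera images.
- printer: light grey label printer, 240 mm deep (x) by 175 wide (y), 152 high when shut, 1.8 kg, loose on rubber feet, front to the robot. Origin: centre of its underside; x to its rear, y to its left, z up. Front 82 mm of its top: level deck 130 mm up; behind it the roll cover, 22 mm higher when shut. Control centres at x = -80 mm: rocker right (y -55), cut key middle (0), feed key left (+55)
- cover (a joint): roll cover, flat shell hinged along y at the rear: 0 shut, grows as the front edge swings up and back (rad); starts 0.7 to 1.1, stop at 1.25. The stiff hinge keeps it where left; 1 to 2 N at the front edge moves it. At 0.08 it meets a sprung catch; 4 to 8 N down near the front edge pushes it past (at 0.04), then it snaps to 0 and stays. Shut: below 0.03
- cover_edge (a point): middle of the cover's front edge on its outer face; 142 mm in front of and 20 mm above the hinge line when shut; the outer face is flat and runs from here back to the hinge. x, y, z axes as the printer's when shut, turning with the cover
- cover_hinge (a point): point on the hinge line of the cover, in the middle of its width: 104 mm behind and 132 mm above the printer's origin (axes turn with the cover)
- power_rocker (a joint): black dished rocker switch, 30 mm long (x, near to far) by 20 wide, on the right of the deck. 0 = off (near half level, far end standing up), 0.40 = on (far half level, near end standing up). It snaps over past 0.20; pushing the far end over takes about 5 N and 6 mm; it stays where it snaps. On means above 0.32
- rocker_far (a point): point on the top face of the rocker's far half, 10 mm beyond the pivot, the spot to press: when on it lies about 4.5 mm above the deck, when off about 8 mm
- feed_key (a joint): travel of the feed key: 0 up, 4 mm fully down, springs back; 1.5 N to start, 4.3 N fully down. Pressed means beyond 2.8 mm for 0.1 s
- feed_top (a point): centre of the top of the feed key, the dark grey bar 34 mm wide (y) by 14 deep on the left of the deck; top 7 mm above the deck when up
- cut_key (a joint): travel of the cut key: 0 up, 4 mm fully down, springs back; 1.5 N to start, 4.3 N fully down. Pressed means beyond 2.8 mm for 0.1 s
- cut_top (a point): centre of the top of the cut key, the dark grey round key of 20 mm diameter in the middle of the deck; top 7 mm above the deck when up
- infusion_bottle: clear infusion bottle, 66 mm across, 150 high, white cap, standing close to the printer's left side; leave alone. Origin: centre of its underside
- glass_vial: small clear glass vial, 26 mm across, 52 high, standing near the front of the printer; leave alone. Origin: centre of its underside
- amber_vial: amber glass vial, 30 mm across, 60 high, standing near the front of the printer; leave alone. Origin: centre of its underside
- label_roll: spare white label roll standing on end, 92 mm across, 62 high, close to the printer's right side; leave alone. Origin: centre of its underside
- pill_carton: white medicine carton, 45 by 95 by 30 mm high, on the left of the bench; leave alone. Origin: centre of its underside
- tablet_bottle: white tablet bottle, 48 mm across, 85 high, at the side of the bench; leave alone. Origin: centre of its underside
- steel_bowl: steel bowl, 140 mm across, 40 high, at the right rear of the bench; leave alone. Origin: centre of its underside

How it is judged:
On the way, in this order (a step that is already met when the one before it is completed fails the run):
1. the cover is pushed fully shut past its catch (value of joint cover below 0.03 rad), for 0.2 s.
2. the power rocker is tipped to on with the cover shut (value of joint cover below 0.03 rad and value of joint power_rocker above 0.32 rad), for 0.2 s.
3. the feed key is pressed down with the cover shut and the power on (all of step 2 and value of joint feed_key above 0.0028 m), for 0.1 s.
4. the cut key is pressed down, the feed key being up again, with the cover shut and the power on (all of step 2 and value of joint cut_key above 0.0028 m and value of joint feed_key below 0.001 m), for 0.1 s.
At the end, for the whole second after the job is handed in: cover shut (joint below 0.03 rad), power rocker on (above 0.32 rad), both keys up again (below 1 mm), the printer at rest, level, within 25 mm of where it stood, every other listed thing upright and within 30 mm of where it stood (all of step 2 and value of joint each of feed_key, cut_key below 0.001 m and distance of printer from where it was at the start of the episode below 0.025 m and linear speed of printer below 0.02 m/s and angle between printer's own z axis and vertical below 0.08 rad and distance of each of infusion_bottle, glass_vial, amber_vial, label_roll, pill_carton, tablet_bottle, steel_bowl from where it was at the start of the episode below 0.03 m and angle between each of infusion_bottle, glass_vial, amber_vial, label_roll, pill_carton, tablet_bottle, steel_bowl's own z axis and vertical below 0.15 rad); the robot touches nothing.
It fails at once if a control is pressed while the cover is not shut (value of joint cover above 0.05 rad and (value of joint any of feed_key, cut_key above 0.002 m or value of joint power_rocker above 0.2 rad)).
It fails at once if two controls are pressed at once (value of joint each of feed_key, cut_key above 0.002 m or (value of joint power_rocker between 0.1 and 0.3 rad and value of joint any of feed_key, cut_key above 0.002 m)).
It fails at once if the printer is lifted, tipped or shoved (more than 25 mm) (height (world z) of printer above 0.012 m or angle between printer's own z axis and vertical above 0.08 rad or distance of printer from where it was at the start of the episode above 0.025 m).
It fails at once if another thing is lifted, knocked over or pushed away (more than 30 mm) (distance of any of infusion_bottle, glass_vial, amber_vial, label_roll, pill_carton, tablet_bottle, steel_bowl from where it was at the start of the episode above 0.03 m or height (world z) of any of infusion_bottle, glass_vial, amber_vial, label_roll, pill_carton, tablet_bottle, steel_bowl above 0.012 m or angle between any of infusion_bottle, glass_vial, amber_vial, label_roll, pill_carton, tablet_bottle, steel_bowl's own z axis and vertical above 0.3 rad).
It also fails if it takes over 51 s, if anything falls off the work surface, if the arm or the gripper's body presses on something with over 40 N, if the wrist force passes 120 N, or if a joint passes its speed limit or range.

## Working session

There is one attempt and no reset: what is moved stays moved. The work goes in short steps, Python scripts to look and compute and a tool call to move; the robot and the scene stay as the last step left them, time stands still between calls to the robot, and variables do not carry over. Pictures are saved under pics/ and viewed, at most 10 in all, crops included, and the job is handed in when it is done.

Besides the shell and the picture viewer there is one more tool, called after "Emit:" by a JSON object that holds its "method" and its "body". carry_out: Moves the arm, as the interface text tells. Its arguments: {"type":"object","properties":{"increments":{"type":"array"},"hand":{"type":"number"},"force":{"type":"number"}},"required":["increments"]}

```bash
mkdir -p pics; cat > h.py <<'E'
import numpy as np, cv2
from cell import manip, cams, ticket
def ray(m,u,v):
    K=np.array(m["camera_matrix"],float);R=cv2.Rodrigues(np.array(m["rvec"],float))[0];t=np.array(m["tvec"],float).ravel()
    x=(u-K[0,2])/K[0,0];y=(v-K[1,2])/K[1,1];a=np.array([x,y]);b=a.copy()
    for _ in range(20): b=a/(1+m["k1"]*(b@b))
    return -R.T@t, R.T@np.array([b[0],b[1],1.])
def onz(m,u,v,z):
    c,d=ray(m,u,v);return c+d*(z-c[2])/d[2]
def proj(m,P):
    K=np.array(m["camera_matrix"],float);R=cv2.Rodrigues(np.array(m["rvec"],float))[0];t=np.array(m["tvec"],float).ravel()
    p=R@np.array(P)+t;x=p[:2]/p[2];x=x*(1+m["k1"]*(x@x));return K[:2,:2]@x+K[:2,2]
E
python3 - <<'E'
from h import *
o=manip.get_obs();print({k:np.round(v,3) for k,v in o.items()})
for n in("side","top"):
    m=cams.camera_model(n);c,_=ray(m,280,210);print(n,c,m["k1"])
    cv2.imwrite(f"pics/{n}0.png",cams.grab_frame(n)[:,:,::-1])
E
```

```text
{'clock': np.float64(0.0), 'q': array([-1.09 ,  0.69 , -0.194,  1.566,  0.157,  0.902, -0.215]), 'qd': array([ 0.002,  0.   ,  0.   ,  0.002,  0.001,  0.001, -0.001]), 'effort': array([ 0.0000e+00, -5.3962e+01, -1.2670e+00, -1.5854e+01,  9.0000e-03,
        1.0000e-02, -0.0000e+00]), 'ee_pos': array([0.27 , 0.563, 0.23 ]), 'eef_rot': array([ 0.221,  0.975, -0.001, -0.   ]), 'contact_force': array([-0.531,  0.159, -0.139]), 'moment': array([-0.074, -0.01 , -0.005]), 'gripper_force': np.float64(0.0), 'finger_gap': np.float64(0.085)}
side [-0.18900463  0.73851929  0.8842601 ] -0.010212991094852792
top [ 0.36279785 -0.03412677  1.19753133] -0.08993869153199757
```

View pics/top0.png

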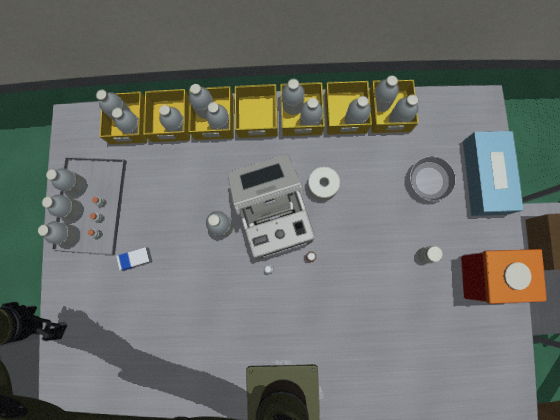

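View pics/side0.png

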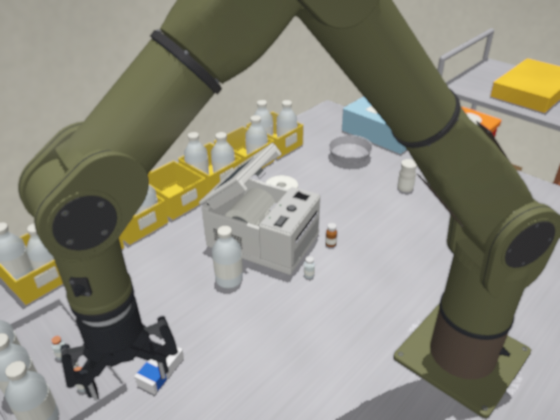

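Top view: printer near (272,215) with cover open; feed key at about (261,239), cut key (280,234), rocker (299,228), vials at (268,270) and (311,257). In the side view the deck controls are at about (290,210). Next I measure the controls in both views.

```bash
python3 - <<'E'
from h import *
out=[]
for n,(x0,y0,x1,y1) in (("top",(222,150,322,265)),("side",(200,145,330,275))):
    im=cv2.imread(f"pics/{n}0.png");m=cams.camera_model(n)
    c=cv2.resize(im[y0:y1,x0:x1],None,fx=4.5,fy=4.5,interpolation=cv2.INTER_CUBIC)
    g=cv2.cvtColor(im,cv2.COLOR_BGR2GRAY);g=cv2.resize(g[y0:y1,x0:x1],None,fx=4,fy=4,interpolation=cv2.INTER_CUBIC)
    k,l,s,ce=cv2.connectedComponentsWithStats((g<95).astype(np.uint8))
    for i in range(1,k):
        if 150<s[i,4]<8000:
            u,v=(ce[i]+.5)/4-.5+[x0,y0];print(n,np.round((u,v),1),s[i,2:]/[4,4,16],np.round(onz(m,u,v,.137),4))
    out.append(cv2.resize(c,(400,int(c.shape[0]*400/c.shape[1]))))
h=max(o.shape[0] for o in out)
out=[cv2.copyMakeBorder(o,0,h-o.shape[0],0,0,cv2.BORDER_CONSTANT) for o in out]
cv2.imwrite("pics/c.png",np.hstack(out))
E
```

```text
top [311.8 194.5] [ 17.   22.5 137. ] [ 0.5735 -0.1007  0.137 ]
top [294.3 198.9] [14.75   19.5    79.0625] [ 0.5632 -0.053   0.137 ]
top [268.8 200.2] [10.     4.5   15.375] [0.5621 0.016  0.137 ]
top [246.9 213.2] [12.5  21.75 78.25] [0.5288 0.076  0.137 ]
top [273.9 216.4] [ 43.25  16.75 113.5 ] [0.5173 0.0036 0.137 ]
top [265.3 214.1] [10.      4.75   15.1875] [0.5246 0.0266 0.137 ]
top [298.9 227.5] [ 12.25    14.75   121.0625] [ 0.4851 -0.0624  0.137 ]
top [279.  233.9] [ 9.      8.75   36.3125] [ 0.4699 -0.0086  0.137 ]
top [259.7 240. ] [16.     11.     76.1875] [0.4554 0.0434 0.137 ]
top [307.  259.1] [10.     9.25  37.875] [ 0.4006 -0.0804  0.137 ]
side [233.8 173.3] [17.     15.25   27.9375] [ 0.6777 -0.0112  0.137 ]
side [300.9 195.7] [13.5     7.5    58.6875] [ 0.4833 -0.0519  0.137 ]
side [305.6 225.4] [20.     27.25   41.3125] [0.4004 0.0275 0.137 ]
side [328.  235.6] [ 3.25    4.25   10.5625] [0.3407 0.0216 0.137 ]
```

View pics/c.png

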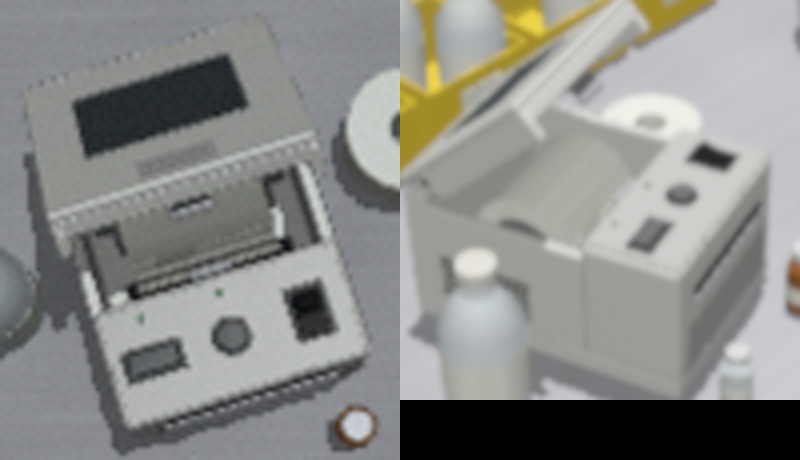

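The crop confirms it: feed key (260.5,240), cut key (280,234), rocker (299.7,227.5), cover front edge from about (234.5,204) to (301,184). That gives the printer a yaw of about 15.6° with its origin near (0.547, 0.010). I raise, turn and shut the hand first.

Emit:
{"method": "carry_out", "body": {"increments": [{"linear": [0, 0, -20], "spin": -7}, {"linear": [0, 0, -20], "spin": -7}, {"linear": [0, 0, -20], "spin": -7}, {"linear": [0, 0, -20], "spin": -7}, {"linear": [0, 0, -20], "spin": -7}, {"linear": [0, 0, -10], "spin": -6}, {"linear": [-3, -30, 0], "spin": 0}, {"linear": [-3, -30, 0], "spin": 0}, {"linear": [-3, -30, 0], "spin": 0}, {"linear": [-3, -30, 0], "spin": 0}], "hand": 0, "force": 40}}

```text
clock: 0.93
ee_pos: [0.3137, 0.4495, 0.3408]
eef_rot: [-0.134, 0.991, -0.0, -0.0]
contact_force: [1.3, 0.2, -0.3]
finger_gap: -0.0001
gripper_force: 0.0
```

Emit:
{"method": "carry_out", "body": {"increments": [{"linear": [-3, -30, 0], "spin": 0}, {"linear": [-3, -30, 0], "spin": 0}, {"linear": [-3, -30, 0], "spin": 0}, {"linear": [-3, -30, 0], "spin": 0}, {"linear": [-3, -30, 0], "spin": 0}, {"linear": [-3, -30, 0], "spin": 0}, {"linear": [-3, -30, 0], "spin": 0}, {"linear": [-3, -30, 0], "spin": 0}, {"linear": [-3, -30, 0], "spin": 0}, {"linear": [-3, -30, 0], "spin": 0}]}}

```text
clock: 1.77
ee_pos: [0.4221, 0.1682, 0.3411]
eef_rot: [-0.134, 0.991, -0.0, -0.0]
contact_force: [0.9, -0.2, -0.1]
finger_gap: -0.0
gripper_force: 0.0
```

Emit:
{"method": "carry_out", "body": {"increments": [{"linear": [-3, -30, 0], "spin": 0}, {"linear": [-3, -30, 0], "spin": 0}, {"linear": [-3, -30, 0], "spin": 0}, {"linear": [-3, -30, 0], "spin": 0}, {"linear": [-3, -30, 0], "spin": 0}, {"linear": [-3, -30, 0], "spin": 0}, {"linear": [0, 0, 0], "spin": 0}, {"linear": [0, 0, 0], "spin": 0}, {"linear": [0, 0, 0], "spin": 0}]}}

```text
clock: 2.52
ee_pos: [0.4867, 0.0017, 0.341]
eef_rot: [-0.134, 0.991, 0.0, -0.0]
contact_force: [0.1, -0.1, -0.9]
finger_gap: 0.0004
gripper_force: 0.0
```

```bash
python3 - <<'E'
from h import *
from scipy.optimize import brentq
o=manip.get_obs();m=cams.camera_model("wrist");cv2.imwrite("pics/w1.png",cams.grab_frame("wrist")[:,:,::-1])
print({k:np.round(o[k],4) for k in("clock","ee_pos","eef_rot","contact_force","finger_gap")})
t=cams.camera_model("top")
f,c,r=[onz(t,*p,z)for p,z in(((260.5,240),.137),((280,233.8),.137),((299.7,227.5),.137))]
d=f-r;yaw=np.arctan2(-d[0],d[1]);print("yaw",np.degrees(yaw),np.linalg.norm(d),f,c,r)
X=np.array([np.cos(yaw),np.sin(yaw),0]);O=(f+c+r)/3+.08*X;O[2]=0;print("O",O)
H=O-0+.104*X+[0,0,.132]
E_=lambda a:H-.1434*np.cos(a+.14)*X+[0,0,.1434*np.sin(a+.14)]
for a in np.arange(.6,1.26,.1):print(round(a,1),np.round(E_(a),3),np.round(proj(t,E_(a)),1))
s=cams.camera_model("side");print([np.round(proj(s,p),1) for p in(f,c,r)])
for nm,pz in(("f",f),("c",c),("r",r)):print(nm,np.round(proj(m,pz),1))
R=cv2.Rodrigues(np.array(m["rvec"]))[0];print("cam",-R.T@np.ravel(m["tvec"]),R[2])
E
```

```text
{'clock': np.float64(2.5167), 'ee_pos': array([0.4867, 0.0017, 0.341 ]), 'eef_rot': array([-1.342e-01,  9.910e-01,  4.000e-04, -4.000e-04]), 'contact_force': array([ 0.0695, -0.1041, -0.8889]), 'finger_gap': np.float64(0.0004)}
yaw 15.78620290802243 0.10982144811568995 [0.45515913 0.04118039 0.137     ] [ 0.46997874 -0.01135186  0.137     ] [ 0.4850359  -0.06449898  0.137     ]
O [0.5470406  0.01020707 0.        ]
0.6 [0.545 0.01  0.229] [269.6 200.1]
0.7 [0.555 0.012 0.239] [268.1 195.4]
0.8 [0.566 0.015 0.248] [266.6 190.5]
0.9 [0.577 0.019 0.256] [264.9 185.2]
1.0 [0.589 0.022 0.262] [263.2 179.7]
1.1 [0.602 0.026 0.268] [261.4 174. ]
1.2 [0.616 0.03  0.272] [259.6 168.3]
[array([283.6, 218.2]), array([293.9, 205.4]), array([303.7, 193.2])]
f [325.4 161.7]
c [273.8 161.9]
r [221.8 162.4]
cam [ 0.41045164 -0.01963208  0.48378068] [ 0.29920594  0.08334675 -0.95054149]
```

View pics/w1.png

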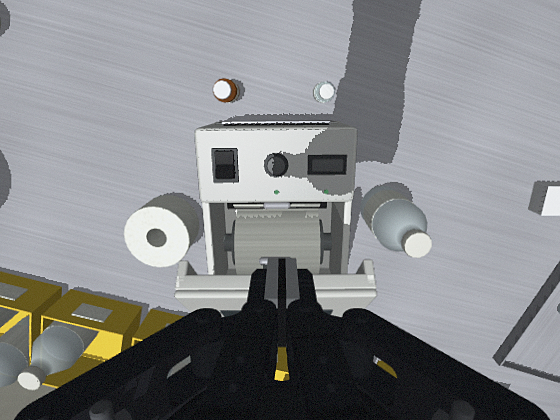

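The wrist view shows the controls in a row at about row 164 (rocker 225, cut 276, feed 327), within 3 px of the projection. The cover edge is at about row 280, so the cover sits near 0.73 rad. I move behind the edge, above the outer face, and start down.

Emit:
{"method": "carry_out", "body": {"increments": [{"linear": [-25, -2, 0], "spin": 0}, {"linear": [-25, -2, 0], "spin": 0}, {"linear": [-25, -2, 0], "spin": 0}, {"linear": [-25, -2, 0], "spin": 0}, {"linear": [0, 0, 20], "spin": 0}, {"linear": [0, 0, 20], "spin": 0}, {"linear": [0, 0, 20], "spin": 0}, {"linear": [0, 0, 15], "spin": 0}, {"linear": [0, 0, 0], "spin": 0}, {"linear": [0, 0, 0], "spin": 0}]}}

```text
clock: 3.4
ee_pos: [0.5851, 0.0214, 0.266]
eef_rot: [-0.135, 0.991, 0.0, -0.001]
contact_force: [-0.0, 0.1, 0.4]
finger_gap: -0.0
gripper_force: 0.0
```

```bash
python3 - <<'E'
from h import *
o=manip.get_obs();d=o["ee_pos"]-[.547,.0102,0];print(o["ee_pos"],d[0]*.9623+d[1]*.272,-d[0]*.272+d[1]*.9623,o["contact_force"])
for n in ("side","wrist"): cv2.imwrite(f"pics/{n}2.png",cams.grab_frame(n)[:,:,::-1])
a=cv2.imread("pics/side2.png")[120:290,180:350];b=cv2.imread("pics/wrist2.png")[100:400,130:430]
cv2.imwrite("pics/c2.png",np.hstack([cv2.resize(a,(400,400),interpolation=2),cv2.resize(b,(400,400))]))
E
```

```text
[0.58510278 0.02141407 0.26601658] 0.039716531550007185 0.0004273439371993877 [-0.00359806  0.09321568  0.39011864]
```

View pics/c2.png

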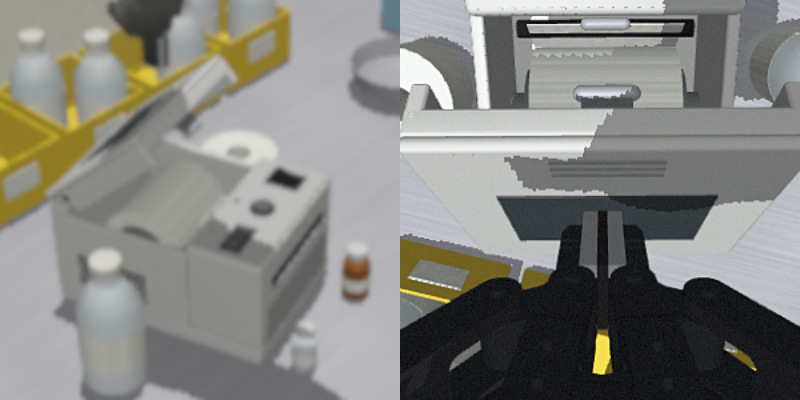

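The finger is above the cover's outer face, well behind its front edge. I push along the hinge arc.

Emit:
{"method": "carry_out", "body": {"increments": [{"linear": [0, 0, 10], "spin": 0}, {"linear": [0, 0, 10], "spin": 0}, {"linear": [0, 0, 10], "spin": 0}, {"linear": [0, 0, 7], "spin": 0}, {"linear": [5, 0, 4], "spin": 0}, {"linear": [5, 0, 4], "spin": 0}, {"linear": [5, 0, 4], "spin": 0}]}}

```text
clock: 4.08
ee_pos: [0.5712, 0.016, 0.217]
eef_rot: [-0.134, 0.991, 0.0, 0.0]
contact_force: [1.2, 0.6, 0.1]
finger_gap: -0.0001
gripper_force: 0.5
```

Emit:
{"method": "carry_out", "body": {"increments": [{"linear": [5, 0, 4], "spin": 0}, {"linear": [5, 0, 4], "spin": 0}, {"linear": [4, 0, 5], "spin": 0}, {"linear": [4, 0, 5], "spin": 0}, {"linear": [4, 0, 5], "spin": 0}, {"linear": [4, 0, 6], "spin": 0}, {"linear": [0, 0, 0], "spin": 0}]}}

```text
clock: 4.67
ee_pos: [0.5442, 0.0085, 0.1869]
eef_rot: [-0.134, 0.991, -0.0, -0.002]
contact_force: [-0.5, 0.1, -0.6]
finger_gap: 0.0003
gripper_force: 0.0
```

```bash
python3 - <<'E'
from h import *
o=manip.get_obs();d=o["ee_pos"]-[.547,.0102,0];print(o["ee_pos"],104-1e3*(d[0]*.9623+d[1]*.272),-d[0]*.272+d[1]*.9623,o["contact_force"])
for n in ("side","wrist"): cv2.imwrite(f"pics/{n}3.png",cams.grab_frame(n)[:,:,::-1])
a=cv2.imread("pics/side3.png")[120:290,180:350];b=cv2.imread("pics/wrist3.png")[100:400,130:430]
cv2.imwrite("pics/c3.png",np.hstack([cv2.resize(a,(400,400),interpolation=2),cv2.resize(b,(400,400))]))
E
```

```text
[0.54421264 0.00849901 0.18691756] 107.14494634328423 -0.0008786991975911872 [-0.45591558  0.10450693 -0.57306323]
```

View pics/c3.png

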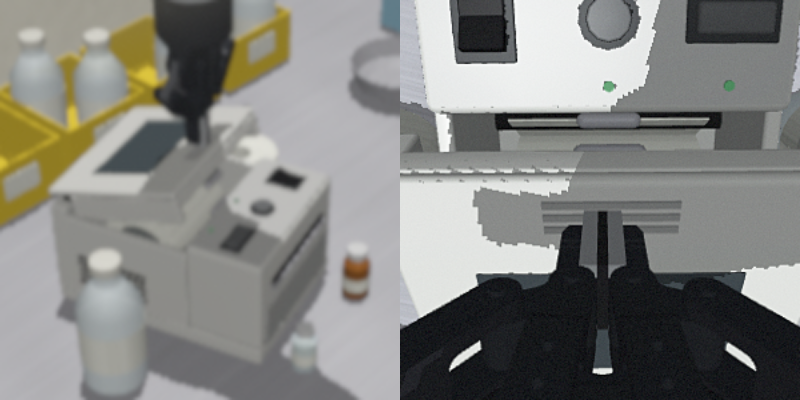

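The cover is following and is down to about 0.28 rad. I continue through the catch.

Emit:
{"method": "carry_out", "body": {"increments": [{"linear": [4, 0, 6], "spin": 0}, {"linear": [4, 0, 6], "spin": 0}, {"linear": [4, 0, 6], "spin": 0}, {"linear": [3, 0, 5], "spin": 0}, {"linear": [0, 0, 4], "spin": 0}, {"linear": [0, 0, 3], "spin": 0}, {"linear": [0, 0, 2], "spin": 0}, {"linear": [0, 0, 2], "spin": 0}]}}

```text
clock: 5.43
ee_pos: [0.5321, 0.0052, 0.154]
eef_rot: [-0.134, 0.991, 0.0, 0.0]
contact_force: [0.4, 0.3, -0.2]
finger_gap: -0.0001
gripper_force: 0.0
```

Emit:
{"method": "carry_out", "body": {"increments": [{"linear": [0, 0, 1], "spin": 0}, {"linear": [0, 0, 1], "spin": 0}, {"linear": [0, 0, 1], "spin": 0}, {"linear": [0, 0, 0], "spin": 0}]}}

```text
clock: 5.77
ee_pos: [0.5323, 0.0053, 0.152]
eef_rot: [-0.134, 0.991, -0.0, 0.001]
contact_force: [-1.1, 1.1, 5.7]
finger_gap: -0.0002
gripper_force: 2.6
```

Emit:
{"method": "carry_out", "body": {"increments": [{"linear": [0, 0, 1], "spin": 0}, {"linear": [0, 0, 1], "spin": 0}, {"linear": [0, 0, 0], "spin": 0}]}}

```text
clock: 6.02
ee_pos: [0.5323, 0.0053, 0.1517]
eef_rot: [-0.134, 0.991, -0.0, 0.001]
contact_force: [-4.6, -0.4, 21.1]
finger_gap: 0.0002
gripper_force: 10.3
```

Emit:
{"method": "carry_out", "body": {"increments": [{"linear": [0, 0, -15], "spin": 0}, {"linear": [0, 0, -25], "spin": 0}, {"linear": [-10, 0, -25], "spin": 0}, {"linear": [-20, 0, -20], "spin": 0}, {"linear": [0, 0, 0], "spin": 0}, {"linear": [0, 0, 0], "spin": 0}]}}

```text
clock: 6.52
ee_pos: [0.5623, 0.0136, 0.2354]
eef_rot: [-0.134, 0.991, 0.0, 0.002]
contact_force: [-0.4, -0.5, -0.6]
finger_gap: -0.0001
gripper_force: 0.0
```

```bash
python3 - <<'E'
from h import *
o=manip.get_obs();print(o["clock"],o["ee_pos"],o["eef_rot"],o["contact_force"])
W=cams.camera_model("wrist");cv2.imwrite("pics/wrist4.png",cams.grab_frame("wrist")[:,:,::-1])
S=cams.camera_model("side");T=cams.camera_model("top")
for n in ("side","top"): cv2.imwrite(f"pics/{n}4.png",cams.grab_frame(n)[:,:,::-1])
yaw=np.radians(15.7);X=np.array([np.cos(yaw),np.sin(yaw),0]);Y=np.array([-X[1],X[0],0]);O=np.array([.547,.0102,0])
b=cv2.imread("pics/wrist4.png");a=cv2.imread("pics/side4.png")
for P in [(-80,-55,137),(-80,0,137),(-80,55,137),(-38,0,152),(-38,-80,152),(-38,80,152),(-120,0,130)]:
    p=O+X*P[0]/1e3+Y*P[1]/1e3+[0,0,P[2]/1e3]
    for im,m in((b,W),(a,S)): cv2.circle(im,tuple(int(round(q)) for q in proj(m,p)),1,(0,0,255),-1)
    print(P,np.round(proj(W,p)))
cv2.imwrite("pics/c4.png",np.hstack([cv2.resize(a[120:290,180:350],(400,400),interpolation=2),cv2.resize(b[0:300,130:430],(400,400))]))
E
```

```text
6.5167 [0.56233116 0.01364141 0.23539939] [-1.34065306e-01  9.90970486e-01  1.55969302e-04  1.99122697e-03] [-0.36707902 -0.53716967 -0.63354828]
(-80, -55, 137) [202.  78.]
(-80, 0, 137) [282.  77.]
(-80, 55, 137) [363.  77.]
(-38, 0, 152) [283. 142.]
(-38, -80, 152) [165. 143.]
(-38, 80, 152) [400. 142.]
(-120, 0, 130) [282.  15.]
```

View pics/c4.png

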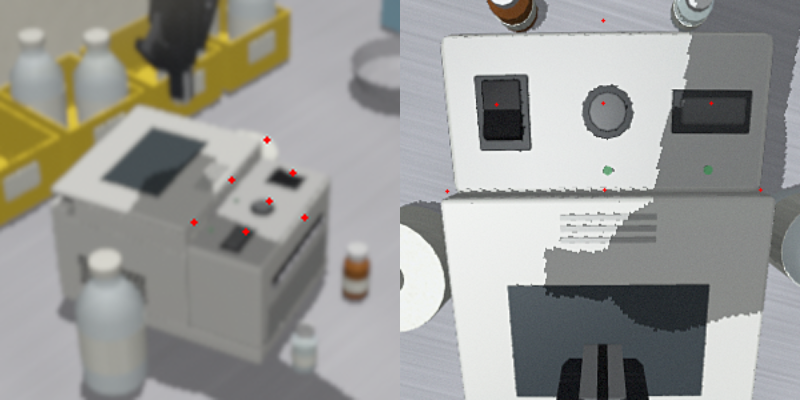

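The cover is shut: the tip stopped at z 0.1517 with the force rising, and the view shows a flat cover against the deck. In wrist pixels the rocker is at about (207,84), cut (286,84) and feed (363,84), about 6 px beyond the projection. I check the wrist calibration against the visible fingertip.

```bash
python3 - <<'E'
from h import *
W=cams.camera_model("wrist");o=manip.get_obs();p=o["ee_pos"];R=np.array([[-.9641,-.2656,0],[-.2656,.9641,0],[0,0,-1]])
for dx in(-11,11):
  for dy in(-12,12): print(dx,dy,np.round(proj(W,p+R[:,0]*dx/1e3+R[:,1]*dy/1e3),1))
print("tcp",proj(W,p))
for n,u,v in(("rock",207.2,84),("cut",285.8,83.5),("feed",363.3,83.5)):
    q=onz(W,u,v,.137 if n!="rock" else .135);d=R.T@(q-p)*1e3;print(n,q,"from tcp in tool mm",np.round(d,1))
im=cv2.imread("pics/wrist4.png")[225:315,230:340];cv2.imwrite("pics/c5.png",cv2.resize(im,None,fx=5,fy=5,interpolation=2))
E
```

```text
-11 -12 [257.9 293.3]
-11 12 [305.9 293.3]
11 -12 [256.8 253.2]
11 12 [307.1 253.2]
tcp [281.91466903 273.73212308]
rock [ 0.483918   -0.06155818  0.135     ] from tcp in tool mm [ 92.3 -51.5  98.2]
cut [ 0.46946708 -0.00928747  0.137     ] from tcp in tool mm [92.4  2.7 96.2]
feed [0.45515406 0.04181206 0.137     ] from tcp in tool mm [92.6 55.8 96.2]
```

View pics/c5.png

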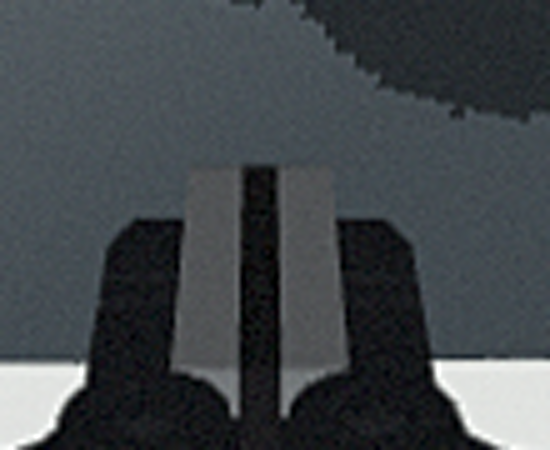

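```bash
python3 - <<'E'
from h import *
o=manip.get_obs();p=o["ee_pos"];W=cams.camera_model("wrist");im=cams.grab_frame("wrist")[:,:,::-1].copy();cv2.imwrite("pics/w6.png",im)
print(o["clock"],p,o["eef_rot"],manip.get_obs()["ee_pos"])
R=np.array([[-.9641,-.2656,0],[-.2656,.9641,0],[0,0,-1]])
g=cv2.cvtColor(im,cv2.COLOR_BGR2GRAY)
for th in(60,80,100):
  k,l,s,ce=cv2.connectedComponentsWithStats((g[40:125,170:410]<th).astype(np.uint8))
  for i in range(1,k):
    if s[i,4]>150:
        u,v=s[i,0]+s[i,2]/2-.5+170,s[i,1]+s[i,3]/2-.5+40;q=onz(W,u,v,.132);print(th,u,v,s[i,2:],np.round(q,4),np.round(R.T@(q-p)*1e3,1))
E
```

```text
6.6667 [0.55926422 0.01264567 0.23315453] [-1.33990337e-01  9.90981517e-01 -1.12707238e-04 -1.48642484e-03] [0.5592359  0.01263891 0.23307989]
60 207.0 87.5 [ 33  46 850] [ 0.4862 -0.0619  0.132 ] [ 90.2 -52.5 101.2]
60 363.5 89.0 [  60   33 1098] [0.458  0.0442 0.132 ] [ 89.3  57.3 101.2]
80 207.0 87.5 [  33   48 1386] [ 0.4862 -0.0619  0.132 ] [ 90.2 -52.5 101.2]
80 364.0 89.0 [  61   33 1924] [0.4579 0.0446 0.132 ] [ 89.3  57.7 101.2]
100 206.5 90.0 [  42   57 1896] [ 0.488  -0.0619  0.132 ] [ 88.5 -52.9 101.2]
100 285.5 89.0 [ 38  41 578] [ 0.4727 -0.0085  0.132 ] [ 89.    2.6 101.2]
100 364.0 89.5 [  61   34 1966] [0.4582 0.0447 0.132 ] [ 88.9  57.7 101.2]
```

Emit:
{"method": "carry_out", "body": {"increments": [{"linear": [20, -14, 0], "spin": 0}, {"linear": [20, -14, 0], "spin": 0}, {"linear": [20, -14, 0], "spin": 0}, {"linear": [17, -11, 0], "spin": 0}, {"linear": [0, 0, 20], "spin": 0}, {"linear": [0, 0, 20], "spin": 0}, {"linear": [0, 0, 20], "spin": 0}, {"linear": [0, 0, 15], "spin": 0}, {"linear": [0, 0, 0], "spin": 0}, {"linear": [0, 0, 0], "spin": 0}]}}

```text
clock: 7.55
ee_pos: [0.4993, -0.0585, 0.1584]
eef_rot: [-0.134, 0.991, 0.0, -0.002]
contact_force: [-0.0, -0.4, 0.5]
finger_gap: 0.0002
gripper_force: 0.0
```

Emit:
{"method": "carry_out", "body": {"increments": [{"linear": [0, 0, 0], "spin": 0}, {"linear": [0, 0, 0], "spin": 0}, {"linear": [0, 0, 0], "spin": 0}]}}

```text
clock: 7.8
ee_pos: [0.5011, -0.0585, 0.1601]
eef_rot: [-0.134, 0.991, -0.0, 0.001]
contact_force: [0.7, -0.8, 0.6]
finger_gap: -0.0001
gripper_force: 0.0
```

Emit:
{"method": "carry_out", "body": {"increments": [{"linear": [2, 0, 5], "spin": 0}, {"linear": [0, 0, 5], "spin": 0}, {"linear": [0, 0, 5], "spin": 0}, {"linear": [0, 0, 3], "spin": 0}, {"linear": [0, 0, 0], "spin": 0}, {"linear": [0, 0, 0], "spin": 0}]}}

```text
clock: 8.3
ee_pos: [0.4985, -0.0589, 0.1409]
eef_rot: [-0.134, 0.991, 0.0, -0.0]
contact_force: [0.1, 0.8, -0.0]
finger_gap: 0.0001
gripper_force: 0.0
```

Emit:
{"method": "carry_out", "body": {"increments": [{"linear": [0, 0, 1.5], "spin": 0}, {"linear": [0, 0, 1.5], "spin": 0}, {"linear": [0, 0, 1.5], "spin": 0}, {"linear": [0, 0, 1.5], "spin": 0}, {"linear": [0, 0, 1], "spin": 0}, {"linear": [0, 0, 0], "spin": 0}, {"linear": [0, 0, 0], "spin": 0}]}}

```text
clock: 8.88
ee_pos: [0.4988, -0.059, 0.1344]
eef_rot: [-0.134, 0.991, -0.0, 0.0]
contact_force: [1.8, 0.7, 4.9]
finger_gap: 0.0003
gripper_force: 2.3
```

Emit:
{"method": "carry_out", "body": {"increments": [{"linear": [0, 0, 1], "spin": 0}, {"linear": [0, 0, 0.5], "spin": 0}, {"linear": [0, 0, 0], "spin": 0}, {"linear": [0, 0, 0], "spin": 0}]}}

```text
clock: 9.22
ee_pos: [0.4989, -0.059, 0.1342]
eef_rot: [-0.134, 0.991, -0.0, 0.001]
contact_force: [-0.8, 0.7, 18.8]
finger_gap: 0.0002
gripper_force: 9.2
```

Emit:
{"method": "carry_out", "body": {"increments": [{"linear": [0, 0, -10], "spin": 0}, {"linear": [0, 0, -20], "spin": 0}, {"linear": [-25, 0, -20], "spin": 0}, {"linear": [-25, 0, -20], "spin": 0}, {"linear": [0, 0, 0], "spin": 0}, {"linear": [0, 0, 0], "spin": 0}, {"linear": [0, 0, 0], "spin": 0}, {"linear": [0, 0, 0], "spin": 0}]}}

```text
clock: 9.88
ee_pos: [0.5443, -0.0465, 0.2014]
eef_rot: [-0.134, 0.991, -0.0, -0.002]
contact_force: [-0.8, -0.3, 0.2]
finger_gap: -0.0
gripper_force: 0.0
```

```bash
python3 - <<'E'
from h import *
o=manip.get_obs();p=o["ee_pos"];W=cams.camera_model("wrist");im=cams.grab_frame("wrist")[:,:,::-1].copy();cv2.imwrite("pics/w7.png",im)
b=cv2.imread("pics/w6.png")
print(o["clock"],p,o["eef_rot"])
R=np.array([[-.9641,-.2656,0],[-.2656,.9641,0],[0,0,-1]])
for n,q in(("feed",[.457,.043,.137]),("cut",[.4715,-.010,.137]),("rock",[.486,-.063,.132])):print(n,np.round(R.T@(np.array(q)-p)*1e3,1),proj(W,q))
cv2.imwrite("pics/c7.png",np.hstack([cv2.resize(b[20:170,150:430],(400,214)),cv2.resize(im[20:210,150:505],(400,214))]))
E
```

```text
9.8833 [ 0.54433811 -0.0464558   0.20137296] [-1.33782540e-01  9.91007682e-01 -7.73574430e-05 -2.44954088e-03]
feed [ 60.4 109.4  64.4] [456.56101826 136.27000246]
cut [60.5 54.5 64.4] [369.6372195  135.44770194]
rock [60.6 -0.5 69.4] [281.07847726 134.37956628]
```

View pics/c7.png

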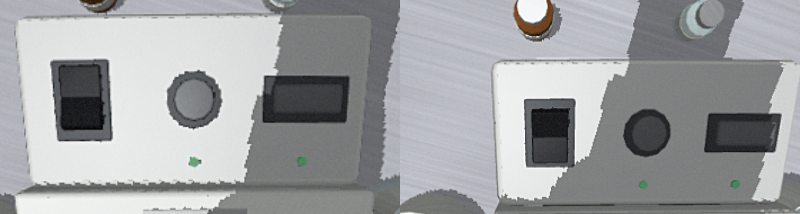

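The rocker's dark half has swapped from the far half to the near half, and the tip stopped hard at 0.134, so it is on. Next is the feed key.

Emit:
{"method": "carry_out", "body": {"increments": [{"linear": [15, 27, 0], "spin": 0}, {"linear": [15, 27, 0], "spin": 0}, {"linear": [15, 27, 0], "spin": 0}, {"linear": [15, 28, 0], "spin": 0}, {"linear": [0, 0, 15], "spin": 0}, {"linear": [0, 0, 15], "spin": 0}, {"linear": [0, 0, 15], "spin": 0}, {"linear": [0, 0, 0], "spin": 0}, {"linear": [0, 0, 0], "spin": 0}, {"linear": [0, 0, 0], "spin": 0}]}}

```text
clock: 10.77
ee_pos: [0.4598, 0.0432, 0.158]
eef_rot: [-0.134, 0.991, -0.0, -0.0]
contact_force: [0.3, 0.0, 0.0]
finger_gap: -0.0
gripper_force: 0.0
```

Emit:
{"method": "carry_out", "body": {"increments": [{"linear": [0, 0, 0], "spin": 0}, {"linear": [0, 0, 0], "spin": 0}, {"linear": [0, 0, 0], "spin": 0}]}}

```text
clock: 11.02
ee_pos: [0.4604, 0.0434, 0.1583]
eef_rot: [-0.134, 0.991, 0.0, 0.001]
contact_force: [0.4, 0.2, -0.2]
finger_gap: -0.0003
gripper_force: 0.0
```

Emit:
{"method": "carry_out", "body": {"increments": [{"linear": [3, 0, 6], "spin": 0}, {"linear": [0, 0, 6], "spin": 0}, {"linear": [0, 0, 5], "spin": 0}, {"linear": [0, 0, 2], "spin": 0}, {"linear": [0, 0, 2], "spin": 0}, {"linear": [0, 0, 2], "spin": 0}, {"linear": [0, 0, 2], "spin": 0}, {"linear": [0, 0, 0], "spin": 0}, {"linear": [0, 0, 0], "spin": 0}]}}

```text
clock: 11.77
ee_pos: [0.4567, 0.0426, 0.133]
eef_rot: [-0.134, 0.991, -0.0, -0.0]
contact_force: [-2.8, 0.3, 5.9]
finger_gap: 0.0
gripper_force: 2.9
```

Emit:
{"method": "carry_out", "body": {"increments": [{"linear": [0, 0, 0.7], "spin": 0}, {"linear": [0, 0, 0.7], "spin": 0}, {"linear": [0, 0, 0], "spin": 0}, {"linear": [0, 0, 0], "spin": 0}]}}

```text
clock: 12.1
ee_pos: [0.4567, 0.0426, 0.1328]
eef_rot: [-0.134, 0.991, -0.0, 0.0]
contact_force: [-4.7, 0.0, 19.9]
finger_gap: -0.0001
gripper_force: 10.0
```

The feed key bottomed at 0.133 with the force rising, so it is pressed. I let it up and go to the cut key.

Emit:
{"method": "carry_out", "body": {"increments": [{"linear": [0, 0, -5], "spin": 0}, {"linear": [0, 0, -15], "spin": 0}, {"linear": [0, 0, -10], "spin": 0}, {"linear": [0, -18, 0], "spin": 0}, {"linear": [0, -18, 0], "spin": 0}, {"linear": [0, -18, 0], "spin": 0}, {"linear": [0, 0, 5], "spin": 0}, {"linear": [0, 0, 0], "spin": 0}, {"linear": [0, 0, 0], "spin": 0}, {"linear": [0, 0, 0], "spin": 0}]}}

```text
clock: 12.93
ee_pos: [0.4713, -0.0081, 0.1563]
eef_rot: [-0.135, 0.991, 0.0, -0.0]
contact_force: [-0.2, 0.2, 0.6]
finger_gap: -0.0001
gripper_force: 0.0
```

Emit:
{"method": "carry_out", "body": {"increments": [{"linear": [0, 0, 0], "spin": 0}, {"linear": [0, 0, 0], "spin": 0}]}}

```text
clock: 13.1
ee_pos: [0.4714, -0.0085, 0.1564]
eef_rot: [-0.135, 0.991, 0.0, 0.0]
contact_force: [-0.1, 0.7, 0.3]
finger_gap: 0.0002
gripper_force: 0.0
```

Emit:
{"method": "carry_out", "body": {"increments": [{"linear": [0, -1, 6], "spin": 0}, {"linear": [0, 0, 5], "spin": 0}, {"linear": [0, 0, 4], "spin": 0}, {"linear": [0, 0, 2], "spin": 0}, {"linear": [0, 0, 2], "spin": 0}, {"linear": [0, 0, 2], "spin": 0}, {"linear": [0, 0, 2], "spin": 0}, {"linear": [0, 0, 0], "spin": 0}, {"linear": [0, 0, 0], "spin": 0}]}}

```text
clock: 13.85
ee_pos: [0.4715, -0.0103, 0.1335]
eef_rot: [-0.134, 0.991, -0.0, -0.0]
contact_force: [-1.5, -0.1, 3.9]
finger_gap: -0.0002
gripper_force: 2.0
```

Emit:
{"method": "carry_out", "body": {"increments": [{"linear": [0, 0, 0.7], "spin": 0}, {"linear": [0, 0, 0.7], "spin": 0}, {"linear": [0, 0, 0], "spin": 0}, {"linear": [0, 0, 0], "spin": 0}]}}

```text
clock: 14.18
ee_pos: [0.4715, -0.0104, 0.1329]
eef_rot: [-0.134, 0.991, -0.0, 0.0]
contact_force: [-3.7, -0.1, 13.0]
finger_gap: 0.0002
gripper_force: 6.8
```

The cut key is fully down too. I lift clear and check the final state.

Emit:
{"method": "carry_out", "body": {"increments": [{"linear": [0, 0, -5], "spin": 0}, {"linear": [0, 0, -15], "spin": 0}, {"linear": [0, 0, -20], "spin": 0}, {"linear": [0, 0, -25], "spin": 0}, {"linear": [-20, 0, -25], "spin": 0}, {"linear": [-20, 0, -25], "spin": 0}, {"linear": [0, 0, 0], "spin": 0}, {"linear": [0, 0, 0], "spin": 0}, {"linear": [0, 0, 0], "spin": 0}, {"linear": [0, 0, 0], "spin": 0}]}}

```text
clock: 15.02
ee_pos: [0.5086, -0.0004, 0.2457]
eef_rot: [-0.134, 0.991, -0.0, -0.002]
contact_force: [-0.6, -0.7, 0.5]
finger_gap: -0.0003
gripper_force: 0.0
```

```bash
python3 - <<'E'
from h import *
print(manip.get_obs()["contact_force"])
b=cams.grab_frame("wrist")[:,:,::-1];a=cams.grab_frame("side")[:,:,::-1]
cv2.imwrite("pics/c8.png",np.hstack([cv2.resize(a[120:290,180:350],(400,400),interpolation=2),cv2.resize(b[0:300,130:430],(400,400))]))
E
```

```text
[-0.64911644 -0.67721718  0.52740931]
```

View pics/c8.png

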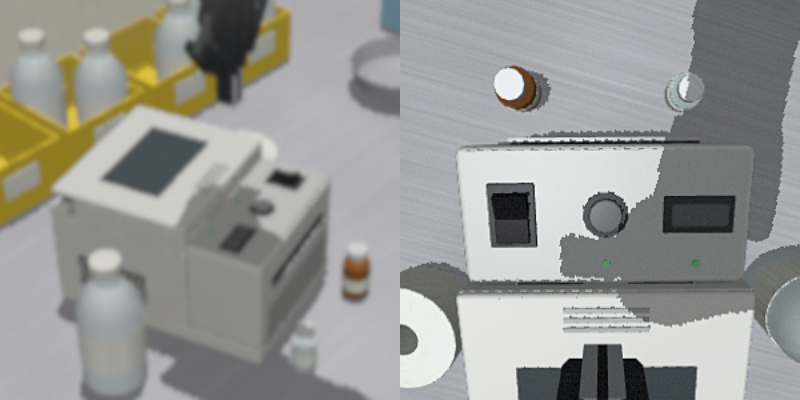

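The cover is shut, the rocker is on, both keys are up, and the bottle, vials and roll are standing where they were.

```bash
python3 -c "
from cell import ticket
print(ticket.sign_off())"
```

```text
the job is handed in; nothing more can be done
None
```

The cover is shut, the rocker is on, and the feed and cut keys were each pressed fully and released in order. Nothing around the printer was seen to move, and the job was handed in at about 15 s; sign-off gave no verdict.

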